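# Close the guard over the fitting and start the leak test

## Task

Close the leak-test station on the bench: with the fingertips, gently push its clear sliding guard fully home over the nest that holds the black threaded union (not over the flat setting ring), then press the start button, the flat one at the far end of the control box, all the way down and let it go. Only push and press: grip or lift nothing, leave the union standing in its nest and the things lying round about where they are, and do not press the box's other buttons.

Things in the scene. Friction and masses are not known exactly. Their poses are not given: they have to be found in the camera images.
- station: leak-test station, fixed to the bench: aluminium base plate 232 x 120 x 15 mm with two round nests and an upright end plate (100 mm wide, top 65 mm above the bench, its inner face 105 mm from the centre) at each end. Origin: centre of its underside, on the bench. Its x axis runs along the slide, roughly away from the robot (yaw within 0.45 rad); z up
- guard (a joint): position of the sliding guard along the station's x axis, m: 0 in the middle, +0.050 fully home over the far nest, -0.050 fully home over the near nest. It slides with about 2.5 N of friction, has no spring and stays where it is left; it starts near the middle. It must not be pushed with more than 40 N, also against its end stop
- guard_top (a point): centre of the guard's roof, 88 mm above the bench; moves with it, axes as the station's. The guard is a clear tunnel with an aluminium bar across each end: bars 100 mm wide, from 62 to 96 mm above the bench, their outer faces 48 mm from this point along +x and -x. Below the bars the ends are open, so the guard passes over the parts.
- nest_near (a point): centre of the near nest (dark disc 80 mm across), 50 mm from the station's centre to its -x, 17 mm above the bench
- nest_far (a point): centre of the far nest, 50 mm from the station's centre to its +x, 17 mm above the bench
- union: loose black threaded union, 59 mm across and 40 mm tall, standing in one of the two nests (either one). Origin: centre of its underside
- setting_ring: flat pale ring, 68 mm across and 16 mm tall, fastened in the other nest. Origin: centre of its underside
- start_top (a point): centre of the top of the start button: flat round button 32 mm across, 78 mm above the bench, at the far end of the grey control box (75 x 210 x 62 mm, long way roughly away from the robot, yaw within 0.1 rad). It is pressed straight down; the next button is 46 mm nearer the robot
- control_box_start (a joint): travel of the start button, m: 0 up, 0.004 fully down; a spring returns it, fully down takes about 9 N
- control_box_reset (a joint): travel of the reset button (24 mm across, 46 mm nearer the robot than start): 0 up, 0.004 down; leave alone
- control_box_stop (a joint): travel of the mushroom stop button (40 mm across, top 94 mm above the bench, 138 mm nearer the robot than start): 0 up, 0.004 down; leave alone
- count_block: bystander: small steel gauge block 25 x 45 x 30 mm (tall) standing just in front of the station. Origin: centre of its underside
- grease_jar: bystander: jar 63 x 62 x 53 mm standing behind the station. Origin: centre of its underside
- caliper: bystander: caliper 200 x 66 x 18 mm lying on the bench to the right of the control box

How it is judged:
By the outcome, as a careful person would: the job done as asked, in the order asked, and still so for the second after the job is handed in, with the robot touching nothing.
It also fails if it takes over 38 s, if anything falls off the work surface, if the arm or the gripper's body presses on something with over 40 N, if the wrist force passes 120 N, or if a joint passes its speed limit or range.

## Robot

A 7-joint arm with a two-finger parallel gripper is mounted at the origin on a cart in front of the work surface, level with it; the furniture and walls round the work are solid. World frame = base frame: x ahead of the robot, y to its left, z up, the work surface at z = 0. Lengths are in mm, angles in rad, forces in N, time in s.
With the tool pointing down it reaches from about 425 to 975 mm from the base axis. Payload 16.7 kg.
Tool frame: the origin (TCP) lies at the very end of the fingers, on their centre line; the grasp point (between the pads) lies 19 mm behind it; z points along the fingers, y is the line along which they close (so a half turn about z gives the same grasp; the last joint's range is limited). The gripper opens to 85 mm and grips with 20 to 120 N. Pads are 22 mm wide; open, the fingers measure 114 mm over their backs; the gripper's body (76 mm by 85 mm) begins 54 mm behind the grasp point. The pads swing forward as they close: fully open they stand 13 mm farther back than shut.
Start: joints at [1.133, 0.426, 0.074, 1.606, -0.034, 1.111, -0.067], TCP at [192.21, -647.017, 231.302] pointing down, gripper open.
Joint ranges: [-2.85, 2.85], [-0.5, 2.14], [-1.23, 1.37], [0.21, 2.46], [-1.02, 4.16], [0.16, 2.05], [-2.73, 2.73]. Speed limits (rad/s): [1.89, 1.89, 2.39, 2.39, 3.01, 3.01, 3.01].

## Interface

Orientations are given as a rotation vector (axis times angle).
In Python, from station import arm, camrig, ticket, command_gripper gives the robot as it stands (arm), with the cameras (camrig), the gripper as plain functions and the job (ticket). Calls block until the motion is done:
- arm.reach(position, orientation): joint-space move of the TCP to a pose.
- arm.move_linear(position, feed=150, rotation=None, force_limit=None): straight line of the TCP; rotation=None keeps the orientation; feed is the mean speed in mm/s. With force_limit (N) it stops when the force on the tool has changed by that much, and returns True; else False.
- arm.move_j(angles): joint-space move.
- command_gripper(opening): finger opening in mm; the grip force is fixed at half the most; returns when the fingers have stopped.
- arm.dwell(seconds).
- arm.inverse_kinematics(position, orientation): joint angles nearest the present ones, or None.
- arm.get_state(): the state.
- camrig.camera(name): name is "side" or "top" or "wrist"; returns a dict with "frame" (400x640x3 uint8, blue, green, red), "K" (3x3 intrinsics, pixels), "world_from_camera" (4x4, takes a point from camera to world coordinates). Camera axes: x right, y up, looking along -z (the intrinsics and any distortion apply to the point x, -y, -z); pixel columns grow to the right and rows downward; lengths in mm; the calibration is good to about 2 mm. A picture is of the moment at which its call begins. There is no depth.
A pose or a line that the arm cannot do raises arm.PlanningError and nothing moves.
- ticket.hand_in(): hands the job in; it is judged then, once.
The state is a dict: "time_s": time; "joint_positions": joint angles; "joint_vel": joint speeds; "effort": joint torques, N m; "position": TCP position; "tool_rot": TCP orientation; "ft_force": force on the tool from outside, world axes, zero at the start; "moment": the same for the moment, N m; "width": finger opening in mm; "gripper_force": force on a finger pad.
Only numpy, scipy, OpenCV 4.12 (cv2) and the standard library are available. Lean on these libraries where they do the work, as an engineer would, in place of code of your own. Each camera call takes 0.05 s, during which the arm holds its last target. There are 200 camera calls.

## Working session

There is one attempt and no reset: what is moved stays moved. The work goes in short steps, each a Python script; the robot and the scene stay as the last script left them, time stands still between calls to the robot, and variables do not carry over. Pictures are saved under pics/ and viewed, at most 10 in all, crops included, and the job is handed in when it is done.

```bash
mkdir -p pics
python3 - <<'E'
from station import arm, camrig, ticket, command_gripper
import cv2,numpy as np,pickle
d={}
for n in("top","side"):
    c=camrig.camera(n);d[n]=c;cv2.imwrite(f"pics/{n}0.png",c["frame"]);print(n,c.keys(),c["K"],np.round(c["world_from_camera"],3))
pickle.dump(d,open("c0.pkl","wb"))
s=arm.get_state();print(s["time_s"],s["tool_rot"],s["ft_force"])
E
```

```text
top dict_keys(['frame', 'K', 'world_from_camera']) [[453.35676916   0.         314.38472355]
 [  0.         453.35676916 201.4686133 ]
 [  0.           0.           1.        ]] [[ 9.000000e-03  9.810000e-01 -1.940000e-01  3.555700e+02]
 [-1.000000e+00  1.100000e-02  7.000000e-03  1.327000e+01]
 [ 9.000000e-03  1.940000e-01  9.810000e-01  1.126431e+03]
 [ 0.000000e+00  0.000000e+00  0.000000e+00  1.000000e+00]]
side dict_keys(['frame', 'K', 'world_from_camera']) [[430.75455053   0.         322.70557157]
 [  0.         430.75455053 200.99144963]
 [  0.           0.           1.        ]] [[-8.47000e-01  3.20000e-01 -4.23000e-01  6.93990e+01]
 [-5.31000e-01 -5.05000e-01  6.80000e-01  7.69247e+02]
 [ 4.00000e-03  8.01000e-01  5.98000e-01  7.69814e+02]
 [ 0.00000e+00  0.00000e+00  0.00000e+00  1.00000e+00]]
0.1 [-3.10777349e+00 -4.51848639e-01  3.58219122e-04] [-0.11874635 -0.11409489  0.02827736]
```

View pics/top0.png

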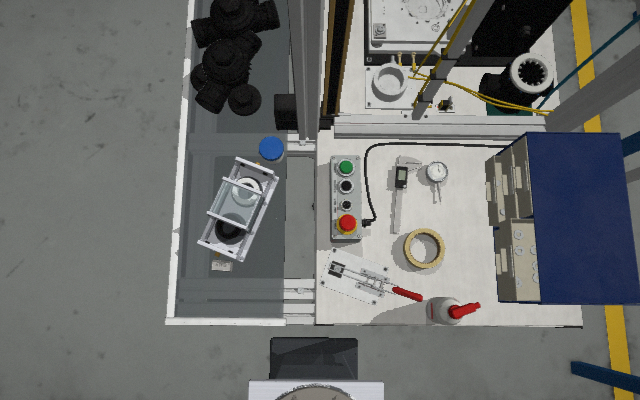

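View pics/side0.png

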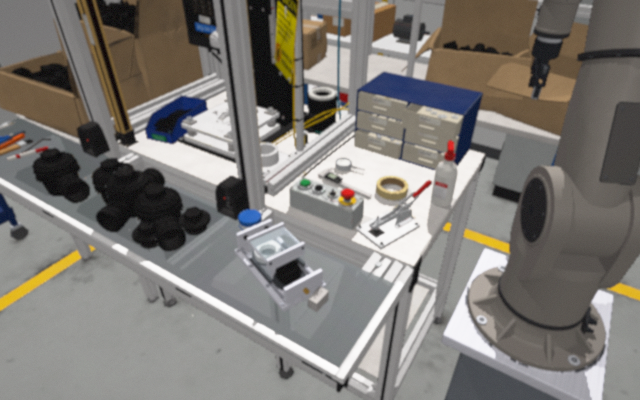

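The top view shows the station at about (240,208), with the black union in the near nest (230,228) and the pale ring in the far nest (247,188). The control box has the green start button at its far end (345,167). I'll zoom in next.

Run:
```python
import cv2,pickle,numpy as np
d=pickle.load(open("c0.pkl","rb"))
a=cv2.resize(d["top"]["frame"][130:280,185:375],None,fx=4,fy=4,interpolation=cv2.INTER_CUBIC)
b=cv2.resize(d["side"]["frame"][170:320,220:370],None,fx=4,fy=4,interpolation=cv2.INTER_CUBIC)
cv2.imwrite("pics/tz.png",a);cv2.imwrite("pics/sz.png",b)
```

```text
(no output)
```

View pics/tz.png

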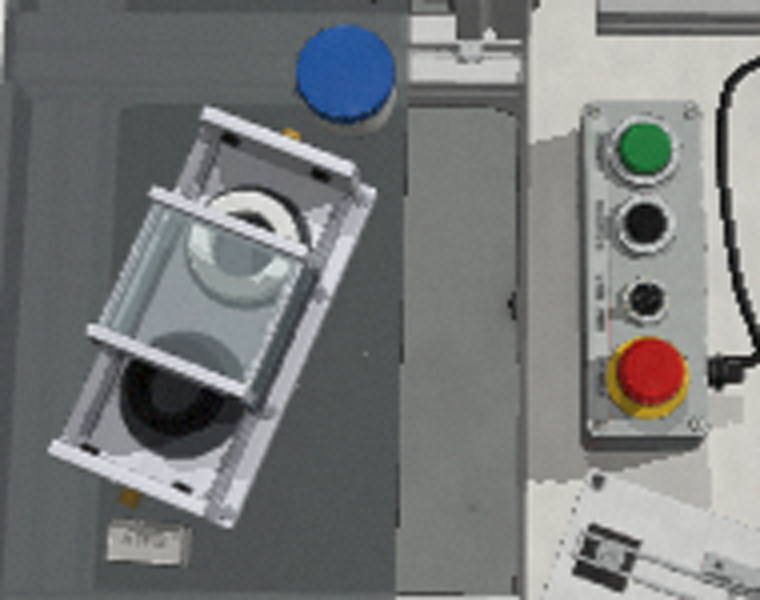

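View pics/sz.png

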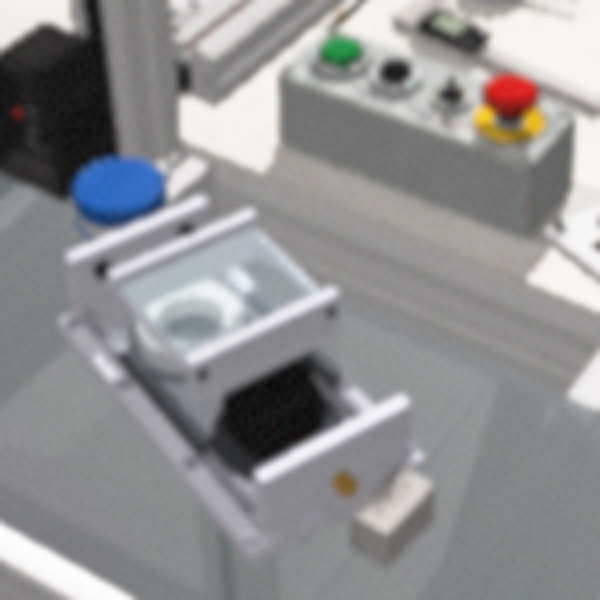

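The crops confirm that the tall black union is in the near nest, so the guard must go to -0.050, towards the robot. Bar ends in the top crop are far (150,190)-(318,258) and near (88,328)-(250,395). In the side crop they are far (112,272)-(250,215) and near (190,360)-(335,293). The button is the green disc. Next I'll triangulate these.

```bash
cat > h.py <<'E'
import numpy as np,cv2
def ray(c,p):
    K=c["K"];T=c["world_from_camera"]
    v=np.array([(p[0]-K[0,2])/K[0,0],-(p[1]-K[1,2])/K[1,1],-1.])
    v=T[:3,:3]@v;return T[:3,3],v/np.linalg.norm(v)
def plane(c,p,z):
    o,v=ray(c,p);return o+v*(z-o[2])/v[2]
def tri(c1,p1,c2,p2):
    (o1,v1),(o2,v2)=ray(c1,p1),ray(c2,p2)
    s=np.linalg.lstsq(np.c_[v1,-v2],o2-o1,rcond=None)[0]
    a,b=o1+s[0]*v1,o2+s[1]*v2;return (a+b)/2,np.linalg.norm(a-b)
def blob(img,lo,hi,box):
    x0,y0,x1,y1=box
    m=cv2.inRange(cv2.cvtColor(img[y0:y1,x0:x1],cv2.COLOR_BGR2HSV),lo,hi)
    n,_,st,ce=cv2.connectedComponentsWithStats(m);i=1+np.argmax(st[1:,4]);return ce[i]+[x0,y0],st[i]
E
python3 - <<'E'
import pickle;from h import *
np.set_printoptions(precision=1,suppress=True)
d=pickle.load(open("c0.pkl","rb"));t,s=d["top"],d["side"]
T=lambda p:np.array(p)/4+[185,130]-.4
S=lambda p:np.array(p)/4+[220,170]-.4
P={"fbL":((150,190),(112,272),96),"fbR":((318,258),(250,215),96),"nbL":((88,328),(190,360),96),"nbR":((250,395),(335,293),96),
"fpL":((203,112),(70,258),65),"fpR":((355,170),(203,200),65),"npL":((52,447),(258,472),65),"npR":((228,520),(407,402),65)}
for k,(a,b,z) in P.items():
    print(k,*tri(t,T(a),s,S(b)),plane(t,T(a),z)[:2],plane(s,S(b),z)[:2])
g=[blob(c["frame"],(50,100,40),(80,255,255),bx)[0] for c,bx in((t,(320,150,375,190)),(s,(290,170,325,200)))]
j=[blob(c["frame"],(105,120,40),(125,255,255),bx) for c,bx in((t,(250,130,290,165)),(s,(230,200,270,230)))]
print("green",g,*tri(t,g[0],s,g[1]),plane(t,g[0],78),plane(s,g[1],78))
print("jar",*tri(t,j[0][0],s,j[1][0]))
r=[blob(c["frame"],(0,150,60),(8,255,255),bx)[0] for c,bx in((t,(330,205,365,240)),(s,(335,180,360,205)))]
print("red",*tri(t,r[0],s,r[1]))
E
```

```text
fbL [614.7 222.1 100.2] 1.5340643412054078 [615.1 222.6] [619.  218.8]
fbR [581.4 126.3  89.6] 9.897406751745995 [575.5 123.2] [581.7 133.4]
nbL [533.  253.9  98.4] 1.1505201456830527 [532.9 254.2] [535.2 252.2]
nbR [497.5 161.   93.4] 4.782083714424728 [495.  159.6] [498.3 164. ]
fpL [672.  199.1  67.3] 1.3252505946882203 [672.  199.1] [674.6 197.4]
fpR [638.7 106.9  64. ] 3.733378185844062 [636.7 105.9] [639.9 108.2]
npL [468.7 278.5  68.9] 4.068000801856027 [467.3 278.5] [473.  276.4]
npR [432.5 178.4  53.8] 12.762497286849998 [425.9 174. ] [432.8 189.7]
green [array([345.7, 166.5]), array([304.7, 182.4])] [650.4 -67.8  76. ] 1.5635225529594678 [649.1 -68.   78. ] [649.5 -65.2  78. ]
jar [704.2 116.4  51.4] 5.082225334981152
red [512.8 -69.8  89.2] 1.3520452585810783
```

```bash
cat >> h.py <<'E'
from scipy.spatial.transform import Rotation as R
yaw=-0.368; X=np.array([np.cos(yaw),np.sin(yaw),0]); Y=np.array([-X[1],X[0],0]); C=np.array([551.5,191,0])
def rv(a):
    x=np.array([np.cos(a),np.sin(a),0]);z=np.array([0,0,-1.]);return R.from_matrix(np.c_[x,np.cross(z,x),z]).as_rotvec()
def at(s,z,l=0): return C+s*X+l*Y+[0,0,z]
E
python3 - <<'E'
import pickle;from h import *
from station import arm, camrig, ticket, command_gripper
np.set_printoptions(precision=2,suppress=True)
d=pickle.load(open("c0.pkl","rb"));t,s=d["top"],d["side"]
for a,b in(((527,135),(357,95)),((537,300),(465,128)),((475,305),(450,143))): print(tri(t,a,s,b))
for p,a in((at(80,400),yaw),(at(80,72),yaw),(at(5,72),yaw),(at(80,72),yaw+np.pi),((192,-647,420),.29),((650,-67.5,110),0),((650,-67.5,72),0)):
    q=arm.inverse_kinematics(list(p),list(rv(a)));print(np.array(p),None if q is None else np.array(q))
E
```

```text
(array([ 694.82, -453.2 ,  191.6 ]), np.float64(3.9274778119260905))
(array([ 335.09, -460.86,  165.29]), np.float64(14.278566587602592))
(array([ 330.64, -323.54,  179.29]), np.float64(0.5785872519775517))
[626.14 162.22 400.  ] [ 0.2   0.37 -0.76  1.41  0.25  1.46 -2.5 ]
[626.14 162.22  72.  ] [-0.04  0.59 -0.42  1.77  0.31  0.85 -2.54]
[556.17 189.2   72.  ] [-0.01  0.53 -0.54  1.91  0.37  0.81 -2.69]
[626.14 162.22  72.  ] [ 0.2   0.68 -0.77  1.76  0.57  0.95  0.4 ]
[ 192 -647  420] [ 1.12  0.33  0.09  1.34 -0.03  1.47 -0.07]
[650.  -67.5 110. ] [ 0.18  0.52 -0.23  1.74  0.15  0.89 -1.69]
[650.  -67.5  72. ] [ 0.16  0.57 -0.21  1.77  0.15  0.82 -1.69]
```

Run:
```python
from h import *
from station import arm, camrig, ticket, command_gripper
L=list; np.set_printoptions(precision=2,suppress=True)
command_gripper(0)
arm.move_linear([192.2,-647,400],feed=250); print(arm.get_state()["time_s"])
arm.reach(L(at(80,300)),L(rv(yaw+np.pi))); print(arm.get_state()["time_s"])
arm.move_linear(L(at(80,120)),feed=150)
c=camrig.camera("top");cv2.imwrite("pics/t1.png",cv2.resize(c["frame"][130:280,185:375],None,fx=4,fy=4))
c=camrig.camera("side");cv2.imwrite("pics/s1.png",cv2.resize(c["frame"][170:320,220:370],None,fx=4,fy=4))
s=arm.get_state();print(s["time_s"],s["position"],s["ft_force"],s["width"],s["joint_positions"])
```

```text
1.6917
4.9167
6.3667 [626.58 162.35 120.89] [ 1.19 -0.68 -0.32] 0.3098955474907199 [ 0.24  0.63 -0.83  1.73  0.53  1.02  0.42]
```

View pics/s1.png

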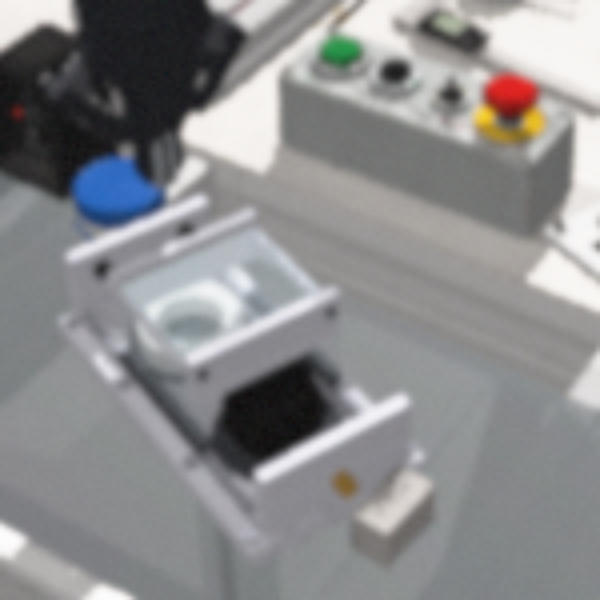

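The fingers hang beyond the far bar, with tips at about (170,185) in the side crop. The guard and the other parts haven't moved. Next I'll lower and push.

Run:
```python
from h import *
from station import arm, camrig, ticket, command_gripper
L=list; np.set_printoptions(precision=2,suppress=True)
def st(m):
    s=arm.get_state();p=np.array(s["position"])-C;print(m,s["time_s"],"s=%.1f l=%.1f z=%.1f"%(p@X,p@Y,p[2]),s["ft_force"])
print(arm.move_linear(L(at(80,73)),feed=80,force_limit=8));st("down")
h=arm.move_linear(L(at(25,73)),feed=35,force_limit=15);print(h);st("push")
if not h:
    print(arm.move_linear(L(at(-6,73)),feed=20,force_limit=12));st("home")
c=camrig.camera("top");cv2.imwrite("pics/t2.png",cv2.resize(c["frame"][130:280,185:375],None,fx=4,fy=4))
```

```text
False
down 7.1 s=80.0 l=0.3 z=73.1 [ 0.3   0.14 -0.21]
False
push 8.825 s=25.0 l=-0.1 z=73.0 [2.2  0.13 0.12]
True
home 9.6917 s=10.1 l=-0.2 z=72.9 [ 3.46 -0.69  2.96]
```

View pics/t2.png

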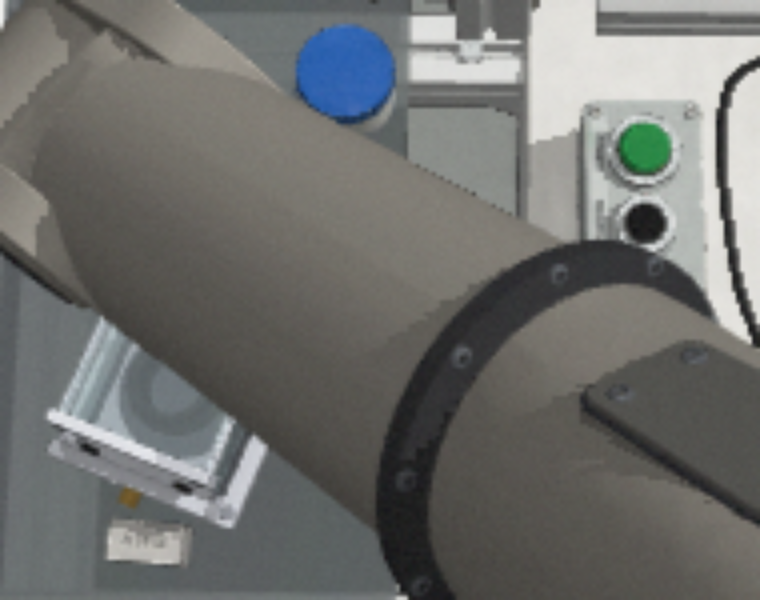

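The top view shows the guard's near bar up against the near end plate at about (130,450), as expected for fully home. I'll push again slowly to confirm, then back off and look.

Run:
```python
from h import *
from station import arm, camrig, ticket, command_gripper
L=list; np.set_printoptions(precision=2,suppress=True)
def st(m):
    s=arm.get_state();p=np.array(s["position"])-C;print(m,s["time_s"],"s=%.1f l=%.1f z=%.1f"%(p@X,p@Y,p[2]),s["ft_force"])
for i in range(2):
    print(arm.move_linear(L(at(3,73)),feed=10,force_limit=12));st("again")
arm.move_linear(L(at(35,73)),feed=60)
arm.move_linear(L(at(45,160)),feed=150)
arm.reach([650,-67.7,160],L(rv(np.pi)));st("above")
import pickle
d={n:camrig.camera(n) for n in("top","side")};pickle.dump(d,open("c3.pkl","wb"))
a=d["top"]["frame"][130:280,185:375];b=d["side"]["frame"][170:320,220:370]
cv2.imwrite("pics/m3.png",cv2.resize(np.hstack([a,b]),(800,353),interpolation=cv2.INTER_CUBIC))
```

```text
True
again 10.0917 s=10.1 l=-0.3 z=72.7 [ 2.85 -1.11  2.28]
True
again 10.4333 s=10.1 l=-0.5 z=72.6 [ 1.45 -0.02  1.66]
above 12.7083 s=184.0 l=-204.4 z=159.7 [0.71 1.58 0.84]
```

View pics/m3.png

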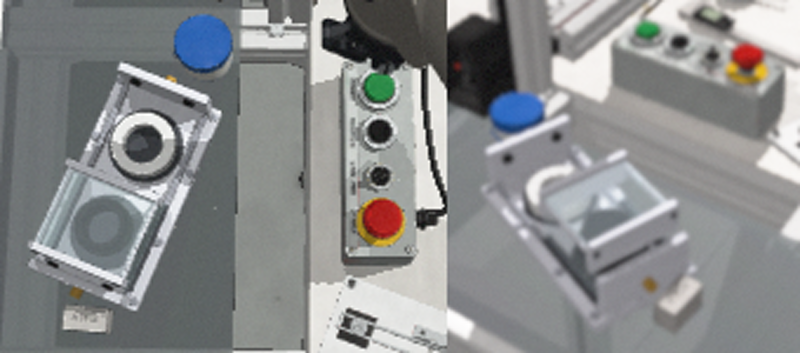

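The guard is over the union and the ring is exposed. Its near bar stands parallel to the near end plate, with bar top ends at about (33,245) and (125,288). The gripper is above the green button at (380,88). I'll check the guard's position numerically, then press.

Run:
```python
from h import *
from station import arm, camrig, ticket, command_gripper
import pickle
L=list; np.set_printoptions(precision=2,suppress=True)
t=pickle.load(open("c3.pkl","rb"))["top"]
for p in((68,163),(165,206),(33,245),(125,288)):
    w=plane(t,np.array(p)/2.353+[185,130]-.3,96)-C;print("bar s=%.1f l=%.1f"%(w@X,w@Y))
def st(m):
    s=arm.get_state();print(m,s["time_s"],np.array(s["position"]),s["ft_force"])
arm.move_linear([650,-67.7,88],feed=80,force_limit=6);st("pre")
print(arm.move_linear([650,-67.7,69],feed=10,force_limit=20));st("press")
arm.dwell(.2)
arm.move_linear([650,-67.7,160],feed=60);st("up")
```

```text
bar s=-7.1 l=49.4
bar s=-11.2 l=-55.9
bar s=-93.7 l=47.7
bar s=-98.9 l=-51.5
pre 13.8583 [650.33 -67.62  88.52] [ 0.71  0.12 -0.1 ]
True
press 15.2083 [650.02 -67.69  73.93] [-3.1   0.32 10.11]
up 17.0083 [649.84 -67.68 159.65] [ 0.16 -0.54 -0.03]
```

The bars' mean position matches guard = -50 mm to within about 3 mm. The button bottomed out at z=73.9 (78-4) with more than 20 N and has been released, and the arm is clear.

```bash
python3 -c "
from station import arm, camrig, ticket, command_gripper
print(ticket.hand_in())"
```

```text
the job is handed in; nothing more can be done
None
```

The job is handed in: the guard is fully home over the union in the near nest, and the start button was then pressed all the way down and released, at about 17 s on the clock; no verdict came back.

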